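# Unclip the finned module from the test rail

### The arm

A 6-joint arm with a two-finger parallel gripper is mounted at the origin on the work surface. World frame = base frame: x ahead of the robot, y to its left, z up, the work surface at z = 0. Lengths are in mm, angles in rad, forces in N, time in s.
With the tool pointing down it reaches from about 425 to 950 mm from the base axis. Payload 3.5 kg.
Tool frame: the origin (TCP) lies midway between the tips of the shut fingers; the grasp point (between the pads) lies 19 mm behind it; z points along the fingers, y is the direction in which the jaws open and shut (so a half turn about z gives the same grasp; the last joint's range is limited). The gripper opens to 85 mm and grips with 20 to 120 N. Pads are 22 mm wide; open, the fingers measure 114 mm over their backs; the gripper's body (76 mm by 85 mm) begins 54 mm behind the grasp point. The pads swing forward as they close: fully open they stand 13 mm farther back than shut.
Start: joints at [-1.424, 0.286, 1.577, -0, 1.279, -0.15], TCP at [197.435, -645.465, 231.325] pointing down, gripper open.
Joint ranges: [-2.77, 2.77], [-0.9, 2.22], [0.21, 2.48], [-1.53, 4.67], [0.24, 2.81], [-2.84, 2.84]. Speed limits (rad/s): [2.79, 2.79, 3.14, 3.14, 3.14, 3.14].

### API

Orientations are given as a unit quaternion [x, y, z, w].
In Python, from bench import r gives the robot as it stands. The module is installed in compiled form; this text tells all that it offers.
- The arm moves only by the tool drive_tool, never from a script. Its argument "steps" is a list of rows, each a list of 7 numbers: the shift along the world's x, y, z in units of 0.2 m (1.0 is 0.2 m), then the turn, a rotation vector about the world's x, y, z in units of 90 degrees (1.0 is 90 degrees), then the opening, from 0 (shut) to 1 (fully open). In form: [[tx, ty, tz, ax, ay, az, claw], ...]. A call has 1 to 20 rows; each row is the pose to reach, as a shift and turn from the pose measured when the call began; what a row does not reach only later rows make up. A row lasts 1/12 s, in which the tool goes at most 41.7 mm and 7.16 degrees, less where a joint would pass 70% of its speed; a pose out of reach is approached as far as the arm can. A call with a number of a shift or a turn outside -1 to 1 is refused whole. A call with a gripper value outside its range is refused whole. The fingers move at their own pace and stop on an object; "newtons" is the grip in N (left out, the last holds). Time passes only in rows, so rows that repeat a pose let the fingers close. It gives the time, the measured TCP pose, the force and the opening at its end, in the units of the state.
- r.sense(): the state, without advancing time (a new reading comes with each control period).
- r.camera(name): name is "scene" or "top" or "wrist"; returns (picture, depth): 480x640x3 uint8, red, green, blue; 480x640 float32, mm along the optical axis (not along the pixel's ray), 0 where there is no reading.
- r.camera_info(name): a dict with "intrinsics" (3x3 intrinsics, pixels), "T" (4x4, takes a point from camera to world coordinates); the wrist camera has in their place "T_tool_cam" (4x4, takes a point from camera to tool coordinates, whose origin is the TCP and whose axes are the flange's). Camera axes: x right, y down, z forward; pixel columns grow to the right and rows downward; lengths in mm; the calibration is good to about 2 mm. A picture is of the moment at which its call begins: read the wrist's pose just before it. camera_info takes no time and is no camera call.
- r.sign_off(): hands the job in, once; it reports no verdict.
The state is a dict: "clock": time; "q": joint angles; "dq": joint speeds; "effort": joint torques, N m; "eef_pos": TCP position; "tcp_rot": TCP orientation; "ft_force": force on the tool from outside, world axes, zero at the start; "torque": the same for the moment, N m; "width": finger opening in mm.
Only numpy, scipy, OpenCV 4.12 (cv2) and the standard library are available. Lean on these libraries where they do the work, as an engineer would, in place of code of your own. Each camera call takes 0.05 s, during which the arm holds its last target. There are 200 camera calls.

### The job

Pull the module with the finned heat sink up off the test rail, against its sprung catches, and set it down upright in the shallow black tray without dropping it. Leave the other two modules clipped on the rail.

Things in the scene. Friction and masses are not known exactly. Their poses are not given: they have to be found in the camera images.
- finned_mid (a point): Module to move, 93 mm tall, 150-310 g: grey box 56 (x) x 36 (y) x 63 mm on a black foot 76 x 36 x 12 mm, aluminium heat sink with 6 upright fins on top (50 x 34 x 18 mm). Point: its centre, 46 mm above its underside; x across the rail, y along it. Grip the box's plain sides, 36 mm apart along y, 34 mm below to 29 mm above this point; best 14 mm above it. Catches hold the foot's two x ends.
- canned_mid (a point): A neighbour module to leave alone: same foot and box, but two short black round cans (20 mm across, 14 mm tall) on top. This point is 46 mm above its underside.
- plugged_mid (a point): A neighbour module to leave alone: same foot and box, but one white connector strip (46 x 12 x 10 mm) on top. This point is 46 mm above its underside.
- rail: Fixed aluminium channel 110 (x) x 320 (y) mm; origin under its centre, on the bench. Three places 95 mm apart along y, a module in each, in any order, on a floor 10 mm above the bench, between ribs 6 mm high (1.5 mm play). Sprung steel rollers (12 mm across) overlap each foot's x ends by 2.5 mm; an upward pull of 10 to 15 N plus the weight makes them yield by 6 mm of lift, clear of them at 23 mm.
- tray_in (a point): Centre of the inner floor of the shallow black tray, fixed, 4 mm above the bench. Inside 162 (x) x 122 (y) mm, rim 18 mm above the bench, walls 4 mm; the axes are the tray's, z up.
There are look-alikes about, which are no part of the job. What is shaped like the part that bears tray_in but pink or turquoise is not meant.

How it is judged (in metres and radians):
On the way, in this order (a step that is already met when the one before it is completed fails the run):
1. the finned module, held in the gripper, is at least 30 mm above its place on the rail (z of finned_mid in the frame of rail above 0.086 m and contact force between the fingers and finned above 0.5 N), for 0.1 s.
2. it stands on the tray's floor while still held (set down, not dropped) (z of finned_mid in the frame of tray_in between 0.04 and 0.051 m and horizontal distance between finned_mid and tray_in below 0.07 m and angle between finned_mid's own z axis and vertical below 0.15 rad and contact force between the fingers and finned above 0.5 N), for 0.05 s.
At the end, for the whole second after the job is handed in: The finned module stands upright (within 0.08 rad) and still, flat on the floor of the tray (height within 3 mm, inside the rim, centre within 70 mm of the tray's centre), and both other modules are still clipped where they were (within 6 mm) (z of finned_mid in the frame of tray_in between 0.042 and 0.049 m and horizontal distance between finned_mid and tray_in below 0.07 m and angle between finned_mid's own z axis and vertical below 0.08 rad and linear speed of finned below 0.02 m/s and distance of each of canned_mid, plugged_mid from where it was at the start of the episode below 0.006 m); the robot touches nothing.
It fails at once if another module is pulled off its place (10 mm or more) (distance of any of canned_mid, plugged_mid from where it was at the start of the episode above 0.01 m).
It also fails if it takes over 45 s, if anything falls off the work surface, if the arm or the gripper's body presses on something with over 40 N, if the wrist force passes 120 N, or if a joint passes its speed limit or range.

## Working session

There is one attempt and no reset: what is moved stays moved. The work goes in short steps, Python scripts to look and compute and a tool call to move; the robot and the scene stay as the last step left them, time stands still between calls to the robot, and variables do not carry over. Pictures are saved under pics/ and viewed, about 8 in all and at most 12, crops included, and the job is handed in when it is done.

Besides the shell and the picture viewer there is one more tool, called after "Request:" as name(argument=value, ...), one argument or row to a line, values as JSON. drive_tool: Moves the arm, as the interface text tells. Shifts and turns lie within -1 to 1; 1 stands for 0.2 m of shift or 90 degrees of turn. Its arguments: {"type":"object","properties":{"steps":{"type":"array"},"newtons":{"type":"number"}},"required":["steps"]}

```bash
mkdir -p pics; python3 - <<'E'
from bench import r
import cv2,numpy as np
for n in ("top","scene"):
    p,d=r.camera(n); np.savez(f"{n}0.npz",p=p,d=d); cv2.imwrite(f"pics/{n}0.png",p[...,::-1]); i=r.camera_info(n); print(n,i["intrinsics"],np.round(i["T"],3))
print(r.camera_info("wrist")); print(r.sense())
E
```

```text
top [[600.62845836   0.         321.39520975]
 [  0.         600.62845836 244.85066845]
 [  0.           0.           1.        ]] [[ 2.50000e-02 -9.84000e-01  1.76000e-01  2.01767e+02]
 [-1.00000e+00 -2.70000e-02 -1.40000e-02  9.20580e+01]
 [ 1.90000e-02 -1.75000e-01 -9.84000e-01  1.49109e+03]
 [ 0.00000e+00  0.00000e+00  0.00000e+00  1.00000e+00]]
scene [[492.43768655   0.         322.31196924]
 [  0.         492.43768655 232.70388782]
 [  0.           0.           1.        ]] [[ 2.920000e-01  7.950000e-01 -5.320000e-01  1.055535e+03]
 [ 9.560000e-01 -2.460000e-01  1.570000e-01 -8.733200e+01]
 [-7.000000e-03 -5.540000e-01 -8.320000e-01  1.045176e+03]
 [ 0.000000e+00  0.000000e+00  0.000000e+00  1.000000e+00]]
{'intrinsics': array([[416.91879696,   0.        , 323.28958042],
       [  0.        , 416.91879696, 240.15171779],
       [  0.        ,   0.        ,   1.        ]]), 'T_tool_cam': array([[ 1.58390440e-04, -9.57407667e-01, -2.88739562e-01,
         7.26398743e+01],
       [ 9.99999660e-01,  3.85270781e-04, -7.28929598e-04,
        -8.79637024e-01],
       [ 8.09125702e-04, -2.88739349e-01,  9.57407402e-01,
        -1.42070352e+02],
       [ 0.00000000e+00,  0.00000000e+00,  0.00000000e+00,
         1.00000000e+00]])}
{'clock': 0.1, 'q': array([-1.42399989e+00,  2.87101683e-01,  1.57804045e+00,  6.44218862e-06,
        1.27863179e+00, -1.50017715e-01]), 'dq': array([ 1.12228969e-03, -2.78933697e-03, -2.43469125e-03, -7.47301645e-05,
        1.05995372e-03,  1.34774180e-03]), 'effort': array([ 2.83533400e-04, -4.07297015e+01, -2.93699563e+01, -1.78418495e-04,
        3.43464242e-03,  1.58480469e-05]), 'eef_pos': array([ 197.34956431, -644.87332998,  230.06377502]), 'tcp_rot': array([ 9.89007417e-01,  1.47861897e-01,  4.84019638e-06, -1.09063007e-03]), 'ft_force': array([ 0.32354787,  0.51234236, -0.39661447]), 'torque': array([ 0.01574995, -0.03235272,  0.01449498]), 'width': 85.53908392433866}
```

View pics/top0.png

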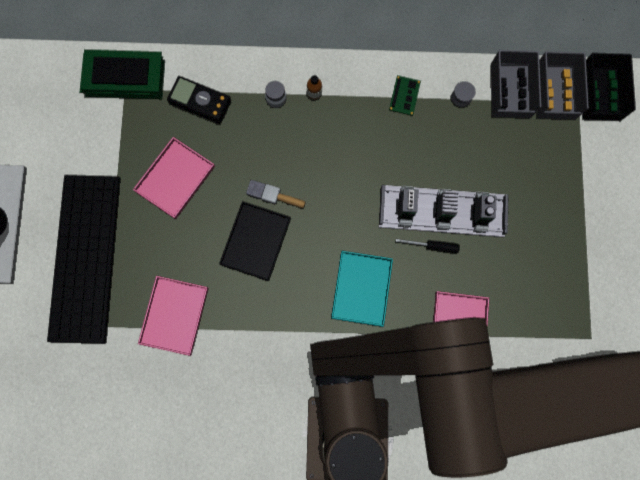

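View pics/scene0.png

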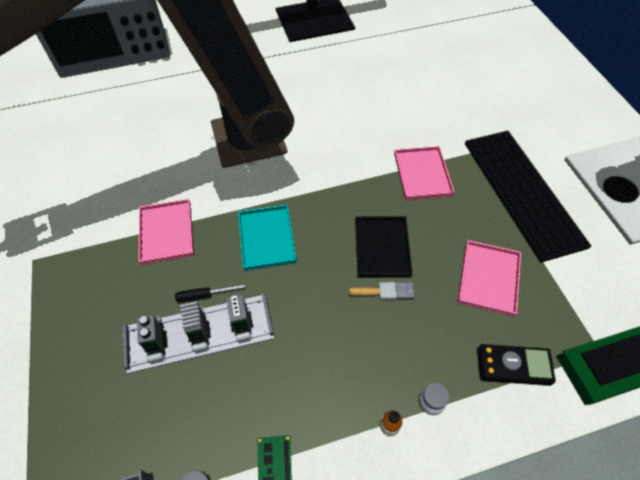

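The top view shows the finned module in the middle of the rail at about (447,206), the strip module at (408,204), the can module at (486,208) and the black tray at (255,240). The scene view agrees: finned at (193,325), tray at (383,246).

```bash
cat > h.py <<'E'
import numpy as np,cv2
from bench import r
def ray(n,uv,z,T=None):
    i=r.camera_info(n); T=i["T"] if T is None else T
    uv=np.atleast_2d(uv).astype(float); d=np.c_[uv,np.ones(len(uv))]@np.linalg.inv(i["intrinsics"]).T@T[:3,:3].T
    return T[:3,3]+d*((z-T[2,3])/d[:,2])[:,None]
def pts(n,d,T=None):
    i=r.camera_info(n); T=i["T"] if T is None else T
    v,u=np.mgrid[:480,:640]; c=np.stack([u*d,v*d,d],-1)@np.linalg.inv(i["intrinsics"]).T
    return c@T[:3,:3].T+T[:3,3]
def rect(P):
    (c,s,_),b=cv2.minAreaRect(P[:,:2].astype(np.float32)),None
    b=cv2.boxPoints(cv2.minAreaRect(P[:,:2].astype(np.float32)))
    e=b[1]-b[0] if np.linalg.norm(b[1]-b[0])>np.linalg.norm(b[2]-b[1]) else b[2]-b[1]
    return np.round(c,1),np.round(s,1),round(np.degrees(np.arctan2(e[1],e[0]))%180,2)
E
python3 - <<'E'
from h import *
for n,tr,rl in (("top",(210,195,300,290),(370,175,520,245)),("scene",(345,205,425,287),(110,285,285,380))):
    z=np.load(n+"0.npz"); p,d=z["p"],z["d"]; W=pts(n,d)
    for nm,(a,b,c,e),zz in (("tray",tr,18),("rail",rl,20)):
        s=p[b:e,a:c].astype(int); m=(s.max(2)<48) if nm=="tray" else (s.min(2)>110)
        m=cv2.morphologyEx(m.astype(np.uint8),cv2.MORPH_OPEN,np.ones((3,3)))
        k=cv2.connectedComponentsWithStats(m); l=1+k[2][1:,4].argmax(); m=k[1]==l
        v,u=np.nonzero(m); uv=np.c_[u+a,v+b]; print(n,nm,len(u),rect(ray(n,uv,zz)),"z pct",np.percentile(W[b:e,a:c][m][:,2],[2,20,50,80,98]).round(1))
    a,b,c,e=rl; w=W[b:e,a:c].reshape(-1,3)
    for lo in (88,): 
        q=w[(w[:,2]>lo)&(w[:,2]<125)]; print(n,"high",len(q),rect(q),q.mean(0).round(1))
E
```

```text
top tray 3570 (array([470.9, 236.2]), array([132.2, 171.2]), np.float32(162.97)) z pct [-2.4  1.7  4.7  8.6 20.6]
top rail 825 (array([ 563.6, -187.3]), array([ 63.2, 110.5]), np.float32(176.61)) z pct [ 4.   8.  11.3 14.7 32.6]
top high 637 (array([ 562.7, -233.6]), array([222.8,  55.4]), np.float32(86.49)) [ 563.1 -238.2   96.5]
scene tray 3204 (array([479.8, 235.4]), array([129.9, 174.1]), np.float32(162.83)) z pct [-0.4  2.6  4.6  7.3 19.3]
scene rail 4749 (array([ 563.3, -232.2]), array([316.5, 126.1]), np.float32(87.09)) z pct [  4.9   8.7  10.9  27.2 102. ]
scene high 770 (array([ 565.4, -232.2]), array([221.1,  53. ]), np.float32(88.57)) [ 566.5 -239.1   97.2]
```

Request:
drive_tool(
  steps=[
    [0.9, 1.0, 0.05, 0, 0, -0.22, 1],
    [0.9, 1.0, 0.05, 0, 0, -0.22, 1],
    [0.9, 1.0, 0.05, 0, 0, -0.22, 1],
    [0.9, 1.0, 0.05, 0, 0, -0.22, 1],
    [0.9, 1.0, 0.05, 0, 0, -0.22, 1],
    [0.9, 1.0, 0.05, 0, 0, -0.22, 1],
    [0.9, 1.0, 0.05, 0, 0, -0.22, 1],
    [0.9, 1.0, 0.05, 0, 0, -0.22, 1],
    [0.9, 1.0, 0.05, 0, 0, -0.22, 1],
  ],
  newtons=80,
)

```text
clock: 0.85
eef_pos: [377.9, -444.0, 239.8]
tcp_rot: [1.0, -0.023, -0.0, -0.001]
ft_force: [-0.4, -0.1, -0.1]
width: 85.6
```

Request:
drive_tool(
  steps=[
    [0.93, 1.0, 0, 0, 0, 0, 1],
    [0.93, 1.0, 0, 0, 0, 0, 1],
    [0.93, 1.0, 0, 0, 0, 0, 1],
    [0.93, 1.0, 0, 0, 0, 0, 1],
    [0.93, 1.0, 0, 0, 0, 0, 1],
    [0.93, 1.0, 0, 0, 0, 0, 1],
    [0.93, 1.0, 0, 0, 0, 0, 1],
    [0.93, 1.0, 0, 0, 0, 0, 1],
    [0.93, 1.0, 0, 0, 0, 0, 1],
    [0.93, 1.0, 0, 0, 0, 0, 1],
  ],
)

```text
clock: 1.68
eef_pos: [563.0, -245.6, 239.2]
tcp_rot: [1.0, -0.024, -0.001, -0.001]
ft_force: [-0.8, 0.7, -0.3]
width: 85.2
```

```bash
cat >> h.py <<'E'
def wrist(name):
    from scipy.spatial.transform import Rotation as R
    s=r.sense(); p,d=r.camera("wrist"); T=np.eye(4); T[:3,:3]=R.from_quat(s["tcp_rot"]).as_matrix(); T[:3,3]=s["eef_pos"]
    T=T@r.camera_info("wrist")["T_tool_cam"]; cv2.imwrite(f"pics/{name}.png",p[...,::-1]); np.savez(name+".npz",p=p,d=d,T=T)
    return s,p,d,T
E
python3 - <<'E'
from h import *
s,p,d,T=wrist("w1"); print(s["clock"],s["eef_pos"].round(1),s["tcp_rot"].round(4))
W=pts("wrist",d,T)
g=(W[...,2]>68)&(W[...,2]<130)&(d>0)
k=cv2.connectedComponentsWithStats(g.astype(np.uint8))
for l in range(1,k[0]):
    if k[2][l,4]<300: continue
    q=W[k[1]==l]; print(k[2][l],rect(q),np.percentile(q[:,2],[2,50,98]).round(1))
E
```

```text
1.6833 [ 563.  -245.6  239.2] [ 9.997e-01 -2.390e-02 -7.000e-04 -9.000e-04]
[ 149  172   62   83 4353] (array([ 568.4, -137.9]), array([36.6, 61.3]), np.float32(177.01)) [70.5 84.8 95.8]
[ 280  173   52   87 4216] (array([ 564.4, -232.4]), array([36. , 59.7]), np.float32(177.34)) [ 73.2  94.3 103.6]
[ 406  173   59   83 4250] (array([ 557.8, -327.2]), array([36.6, 63.5]), np.float32(176.9)) [ 70.1  84.9 100. ]
```

View pics/w1.png

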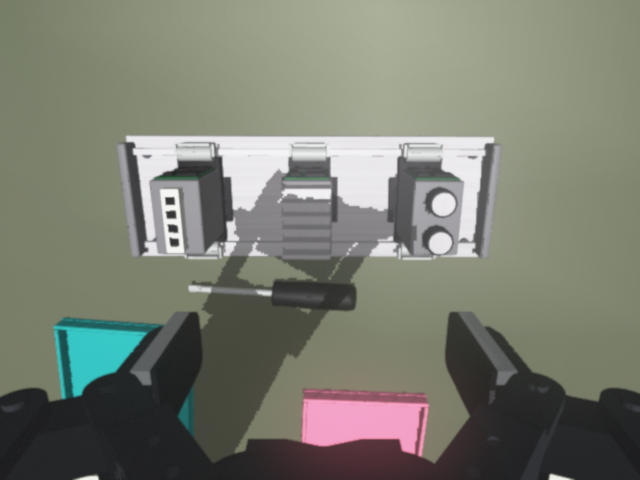

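The wrist view shows the finned module centred at about (307,215), neighbours at (180,212) and (432,212), and the fingers clear on both sides. Centre is (564,-232.4), top 103.6 mm, yaw -2.7°, as expected from the given sizes.

Request:
drive_tool(
  steps=[
    [0.003, 0.066, 0, 0, 0, 0, 1],
    [0.003, 0.066, 0, 0, 0, 0, 1],
    [0.003, 0.066, 0, 0, 0, 0, 1],
    [0.003, 0.066, -0.15, 0, 0, 0, 1],
    [0.003, 0.066, -0.3, 0, 0, 0, 1],
    [0.003, 0.066, -0.45, 0, 0, 0, 1],
    [0.003, 0.066, -0.6, 0, 0, 0, 1],
    [0.003, 0.066, -0.7, 0, 0, 0, 1],
    [0.003, 0.066, -0.8, 0, 0, 0, 1],
    [0.003, 0.066, -0.88, 0, 0, 0, 1],
    [0.003, 0.066, -0.95, 0, 0, 0, 1],
    [0.003, 0.066, -0.95, 0, 0, 0, 1],
    [0.003, 0.066, -0.95, 0, 0, 0, 1],
  ],
)

```text
clock: 2.82
eef_pos: [563.0, -232.6, 48.9]
tcp_rot: [1.0, -0.024, -0.001, -0.001]
ft_force: [0.1, -0.0, 0.2]
width: 85.4
```

Request:
drive_tool(
  steps=[
    [0, 0, 0, 0, 0, 0, 0],
    [0, 0, 0, 0, 0, 0, 0],
    [0, 0, 0, 0, 0, 0, 0],
    [0, 0, 0, 0, 0, 0, 0],
    [0, 0, 0, 0, 0, 0, 0],
    [0, 0, 0, 0, 0, 0, 0],
    [0, 0, 0, 0, 0, 0, 0],
    [0, 0, 0, 0, 0, 0, 0],
    [0, 0, 0, 0, 0, 0, 0],
    [0, 0, 0, 0, 0, 0, 0],
  ],
  newtons=80,
)

```text
clock: 3.65
eef_pos: [563.9, -233.2, 50.2]
tcp_rot: [1.0, -0.024, -0.0, -0.001]
ft_force: [0.1, -0.6, 5.5]
width: 35.1
```

Request:
drive_tool(
  steps=[
    [0, 0, 0.015, 0, 0, 0, 0],
    [0, 0, 0.03, 0, 0, 0, 0],
    [0, 0, 0.045, 0, 0, 0, 0],
    [0, 0, 0.06, 0, 0, 0, 0],
    [0, 0, 0.075, 0, 0, 0, 0],
    [0, 0, 0.09, 0, 0, 0, 0],
    [0, 0, 0.11, 0, 0, 0, 0],
    [0, 0, 0.13, 0, 0, 0, 0],
    [0, 0, 0.15, 0, 0, 0, 0],
    [0, 0, 0.17, 0, 0, 0, 0],
    [0, 0, 0.19, 0, 0, 0, 0],
    [0, 0, 0.21, 0, 0, 0, 0],
    [0, 0, 0.25, 0, 0, 0, 0],
    [0, 0, 0.3, 0, 0, 0, 0],
    [0, 0, 0.4, 0, 0, 0, 0],
    [0, 0, 0.5, 0, 0, 0, 0],
    [0, 0, 0.6, 0, 0, 0, 0],
    [0, 0, 0.7, 0, 0, 0, 0],
    [0, 0, 0.7, 0, 0, 0, 0],
  ],
)

```text
clock: 5.23
eef_pos: [566.5, -234.7, 196.6]
tcp_rot: [1.0, -0.024, 0.004, 0.002]
ft_force: [1.2, -0.6, -1.3]
width: 34.8
```

```bash
python3 - <<'E'
from h import *
s,p,d,T=wrist("w2"); print(s["clock"],s["eef_pos"].round(1),s["ft_force"].round(2),s["width"])
E
```

```text
5.2333 [ 566.5 -234.7  196.6] [ 1.24 -0.58 -1.31] 34.835247642143415
```

View pics/w2.png

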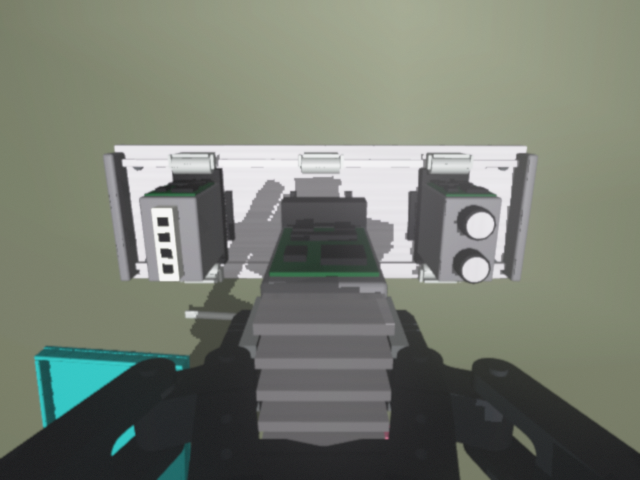

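The wrist view shows the finned module lifted between the fingers, fins at about (322,370), with both neighbours still clipped on the rail. Next I check for slip in the grip from the fin height.

```bash
python3 - <<'E'
from h import *
z=np.load("w2.npz"); W=pts("wrist",z["d"],z["T"])
for v in (312,350,384,416): q=W[v-3:v+4,270:380].reshape(-1,3); print(v,np.median(q,0).round(1), "left/right z",np.median(W[v-3:v+4,265:290,2]).round(1),np.median(W[v-3:v+4,355:380,2]).round(1), W[v-3:v+4,250:400,2].max().round(1))
q=W[230:445,255:395].reshape(-1,3); print(np.percentile(q[:,2],[50,80,90,98]).round(1))
f=W[200:222,290:355].reshape(-1,3); print("foot",np.median(f,0).round(1))
E
```

```text
312 [ 590.5 -235.5  242.9] left/right z 243.0 243.0 339.3
350 [ 581.1 -235.   245.4] left/right z 245.4 245.4 339.3
384 [ 571.7 -234.6  246.3] left/right z 246.3 246.2 339.3
416 [ 562.3 -234.1  246.8] left/right z 246.7 246.9 339.3
[242.6 248.7 249.3 269.9]
foot [ 600.7 -235.3  168.2]
```

No slip: the fin tops are at about 249 mm and the foot top at 168 mm, both as predicted. Carrying it to the tray.

Request:
drive_tool(
  steps=[
    [-0.02, 0.1, 0, 0, 0, 0, 0],
    [-0.05, 0.25, 0, 0, 0, 0, 0],
    [-0.08, 0.4, 0, 0, 0, 0, 0],
    [-0.11, 0.55, 0, 0, 0, 0, 0],
    [-0.14, 0.7, 0, 0, 0, 0, 0],
    [-0.17, 0.85, 0, 0, 0, 0, 0],
    [-0.2, 1.0, 0, 0, 0, 0, 0],
  ],
)

```text
clock: 5.87
eef_pos: [524.1, -32.6, 192.2]
tcp_rot: [1.0, -0.025, 0.002, 0.001]
ft_force: [0.0, 0.7, -1.9]
width: 34.9
```

Request:
drive_tool(
  steps=[
    [-0.03, 0.15, 0, 0, 0, -0.02, 0],
    [-0.06, 0.3, 0, 0, 0, -0.05, 0],
    [-0.09, 0.45, 0, 0, 0, -0.08, 0],
    [-0.12, 0.6, 0, 0, 0, -0.11, 0],
    [-0.15, 0.75, 0, 0, 0, -0.14, 0],
    [-0.18, 0.9, 0, 0, 0, -0.16, 0],
    [-0.2, 1.0, 0, 0, 0, -0.16, 0],
    [-0.2, 1.0, 0, 0, 0, -0.16, 0],
  ],
)

```text
clock: 6.53
eef_pos: [482.0, 170.4, 190.5]
tcp_rot: [0.989, -0.148, -0.0, 0.001]
ft_force: [0.4, -0.2, -1.9]
width: 34.8
```

Request:
drive_tool(
  steps=[
    [-0.02, 0.16, 0, 0, 0, 0, 0],
    [-0.045, 0.33, 0, 0, 0, 0, 0],
    [-0.045, 0.33, 0, 0, 0, 0, 0],
    [-0.045, 0.33, 0, 0, 0, 0, 0],
  ],
)

```text
clock: 6.87
eef_pos: [472.1, 236.9, 189.1]
tcp_rot: [0.989, -0.146, -0.001, 0.001]
ft_force: [-0.0, -0.3, -1.5]
width: 34.8
```

```bash
python3 - <<'E'
from h import *
s,p,d,T=wrist("w3"); print(s["clock"],s["eef_pos"].round(1),s["tcp_rot"].round(3),s["ft_force"].round(2))
p,d=r.camera("top"); cv2.imwrite("pics/t3.png",p[120:360,130:450,::-1].repeat(2,0).repeat(2,1))
E
```

```text
6.8667 [472.1 236.9 189.1] [ 0.989 -0.146 -0.001  0.001] [-0.04 -0.35 -1.47]
```

View pics/w3.png

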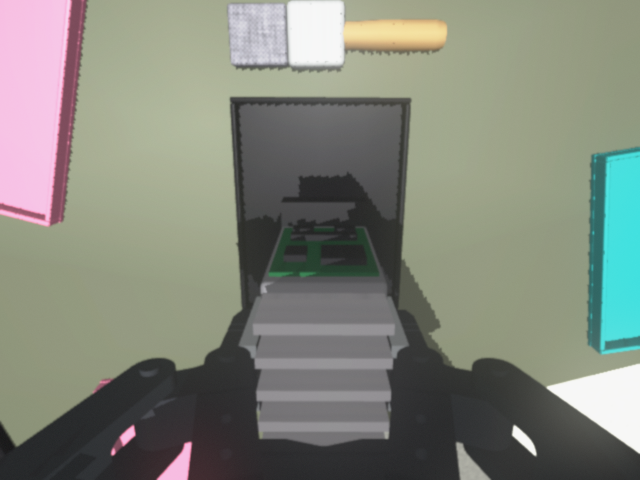

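The wrist view shows the tray under the module, its far rim corners at about (232,98) and (410,98), with the module in line with it.

```bash
python3 - <<'E'
from h import *
T=np.load("w3.npz")["T"]; c=ray("wrist",[[232,98],[410,98]],18,T); print(c.round(1),np.linalg.norm(c[1]-c[0]))
e=(c[1]-c[0])[:2]; e/=np.linalg.norm(e); n=np.array([e[1],-e[0]]); n*=np.sign(-n[0]); print("centre",(c[:,:2].mean(0)+85*n).round(1),n)
E
```

```text
[[570.3 274.9  18. ]
 [533.7 153.7  18. ]] 126.54651952091204
centre [470.6 238.9] [-0.95724717  0.28927124]
```

The centre measured here (471,239) agrees with the earlier one. Lowering, with the expected touchdown at TCP z ≈ 44.

Request:
drive_tool(
  steps=[
    [0, 0, -0.1, 0, 0, 0, 0],
    [0, 0, -0.2, 0, 0, 0, 0],
    [0, 0, -0.3, 0, 0, 0, 0],
    [0, 0, -0.4, 0, 0, 0, 0],
    [0, 0, -0.5, 0, 0, 0, 0],
    [0, 0, -0.57, 0, 0, 0, 0],
    [0, 0, -0.63, 0, 0, 0, 0],
    [0, 0, -0.67, 0, 0, 0, 0],
    [0, 0, -0.69, 0, 0, 0, 0],
    [0, 0, -0.7, 0, 0, 0, 0],
    [0, 0, -0.7, 0, 0, 0, 0],
    [0, 0, -0.7, 0, 0, 0, 0],
  ],
)

```text
clock: 7.97
eef_pos: [473.4, 235.7, 50.3]
tcp_rot: [0.989, -0.148, -0.0, 0.001]
ft_force: [0.5, 0.1, -2.2]
width: 34.8
```

Request:
drive_tool(
  steps=[
    [0, 0, -0.007, 0, 0, 0, 0],
    [0, 0, -0.014, 0, 0, 0, 0],
    [0, 0, -0.02, 0, 0, 0, 0],
    [0, 0, -0.025, 0, 0, 0, 0],
    [0, 0, -0.025, 0, 0, 0, 0],
    [0, 0, -0.025, 0, 0, 0, 0],
  ],
)

```text
clock: 8.47
eef_pos: [473.3, 235.7, 45.2]
tcp_rot: [0.989, -0.148, -0.0, 0.001]
ft_force: [-0.8, 0.2, -1.5]
width: 35.0
```

Request:
drive_tool(
  steps=[
    [0, 0, -0.003, 0, 0, 0, 0],
    [0, 0, -0.006, 0, 0, 0, 0],
    [0, 0, -0.008, 0, 0, 0, 0],
    [0, 0, -0.01, 0, 0, 0, 0],
    [0, 0, -0.01, 0, 0, 0, 0],
    [0, 0, -0.01, 0, 0, 0, 0],
  ],
)

```text
clock: 8.97
eef_pos: [473.4, 235.8, 44.2]
tcp_rot: [0.989, -0.148, -0.001, 0.001]
ft_force: [-2.9, -2.0, 6.1]
width: 35.1
```

Touchdown: the force is now +6 N upward at z = 44.2. Releasing and retreating.

Request:
drive_tool(
  steps=[
    [0, 0, 0, 0, 0, 0, 0],
    [0, 0, 0, 0, 0, 0, 0.5],
    [0, 0, 0, 0, 0, 0, 0.7],
    [0, 0, 0, 0, 0, 0, 1],
    [0, 0, 0, 0, 0, 0, 1],
    [0, 0, 0, 0, 0, 0, 1],
    [0, 0, 0, 0, 0, 0, 1],
    [0, 0, 0, 0, 0, 0, 1],
    [0, 0, 0, 0, 0, 0, 1],
    [0, 0, 0, 0, 0, 0, 1],
  ],
)

```text
clock: 9.8
eef_pos: [473.4, 235.8, 44.2]
tcp_rot: [0.989, -0.148, -0.001, 0.001]
ft_force: [0.3, -0.0, 0.0]
width: 85.4
```

Request:
drive_tool(
  steps=[
    [0, 0, 0.05, 0, 0, 0, 1],
    [0, 0, 0.12, 0, 0, 0, 1],
    [0, 0, 0.25, 0, 0, 0, 1],
    [0, 0, 0.4, 0, 0, 0, 1],
    [0, 0, 0.55, 0, 0, 0, 1],
    [0, 0, 0.7, 0, 0, 0, 1],
    [0, 0, 0.85, 0, 0, 0, 1],
    [0, 0, 0.95, 0, 0, 0, 1],
    [-0.3, 0, 0.95, 0, 0, 0, 1],
    [-0.3, 0, 0.95, 0, 0, 0, 1],
    [-0.3, 0, 0.95, 0, 0, 0, 1],
  ],
)

```text
clock: 10.72
eef_pos: [410.8, 236.0, 235.1]
tcp_rot: [0.989, -0.147, -0.001, 0.001]
ft_force: [0.1, 0.6, -0.8]
width: 85.1
```

```bash
python3 - <<'E'
from h import *
s,p,d,T=wrist("w4"); print(s["clock"],s["eef_pos"].round(1),s["ft_force"].round(2))
W=pts("wrist",d,T); g=(W[...,2]>68)&(W[...,2]<120)&(np.hypot(W[...,0]-472,W[...,1]-236)<60); q=W[g]
print(rect(q),np.percentile(q[:,2],[50,90,98]).round(1))
t=q[q[:,2]>93]; A=np.c_[t[:,:2]-t[:,:2].mean(0),np.ones(len(t))]; print("fin top plane",np.linalg.lstsq(A,t[:,2],rcond=None)[0].round(3))
p,d=r.camera("scene"); cv2.imwrite("pics/s4.png",p[180:390,100:440,::-1].repeat(2,0).repeat(2,1))
W=pts("scene",d); a,b,c,e=110,285,285,380; g=(W[...,2]>85)&(W[...,2]<125)
W0=pts("scene",np.load("scene0.npz")["d"]); g0=(W0[...,2]>85)&(W0[...,2]<125)
for y0 in (-138,-327):
  for w,m in((W0,g0),(W,g)):
    k=m&(np.hypot(w[...,0]-563,w[...,1]-y0)<50); print(y0,k.sum(),w[k].mean(0).round(1))
E
```

```text
10.7167 [410.8 236.  235.1] [ 0.15  0.63 -0.76]
(array([472.9, 236.2]), array([36. , 61.9]), np.float32(163.11)) [83.2 97.  97.7]
fin top plane [ 4.0000e-03 -4.0000e-03  9.6482e+01]
-138 263 [ 572.  -138.1   90.4]
-138 260 [ 571.5 -138.    90.5]
-327 320 [ 563.5 -326.1   92.8]
-327 314 [ 563.2 -326.9   92.9]
```

View pics/s4.png

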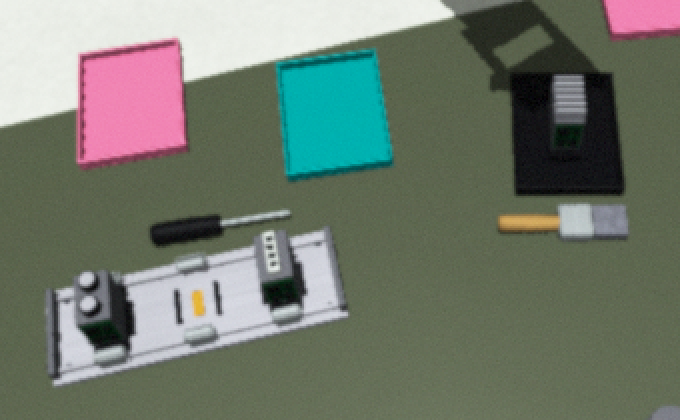

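The scene crop shows the finned module standing upright in the black tray at about (568,115). The middle place on the rail, at about (198,303), is empty and both neighbours are still clipped in. Handing in.

```bash
python3 -c "
from bench import r
print(r.sign_off())"
```

```text
the job is handed in; nothing more can be done
None
```

I pulled the finned module straight up off the rail with an 80 N grip and set it down upright in the black tray. It was still held when it touched the floor (about 6 N upward). I then opened the gripper, backed clear and handed the job in at about 11 s; the sign-off gives no verdict.

Last checks before handing in:
- **Module:** its centre is at about (473, 236) mm, 2–4 mm from the tray centre by the two measurements used. The fin tops are at 97 mm, as expected for standing on the tray floor. The fin-top plane tilts by less than 0.01 rad.
- **Neighbours:** each moved less than 1 mm in the before-and-after depth comparison, which is within the noise.
- **Disagreement:** the scene camera's first tray measurement put the centre about 9 mm further in x than the top camera did. The wrist view agreed with the top camera, so I used that.

No check failed.

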